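# Set out the kit for a round lid

### The job

Set out the kit for the round lid. In the three-cell tray stand the turned knob upright in the middle cell, the bolt upright on its head in the cell to the knob's left and the square foot upright in the cell to the knob's right (left and right as the robot sees them from its base), all down on the tray floor; lay the sanding block flat, cork down, on the middle of the clamped lid and set the wax tin flat, same way up as now, on the middle of the block. Leave the glue bottle, the screwdriver and the tape measure where they are.

Things in the scene. Friction and masses are not known exactly. Their poses are not given: they have to be found in the camera images.
- tray: Plywood tray fixed to the bench, 85 (x) by 205 (y) by 30 mm high; walls, floor, dividers 5 mm thick. Three equal cells in a row along its y axis, 75 by about 61 mm inside, centres at y = +66.7, 0, -66.7 mm. Origin: centre of the underside, on the bench. Its +y end is the left end as the robot sees it (yaw within 0.3 rad). It lies left or right on the bench, the lid on the other side.
- lid: Dark round wooden lid fixed on the bench, 160 mm diameter, 20 mm thick, held at its +y and -y edges by two black and green clamps 26 mm wide, whose jaws reach in to 64 mm and out to 120 mm from the centre and stand up to 38 mm above the bench. Origin: centre of the underside, on the bench; top face at z = 20 mm.
- knob: Turned wooden knob standing upright: round foot 34 mm across, narrow neck, ball-shaped head 39 mm across at its widest, 45 mm above the base; 62 mm tall in all. Loose. Origin: centre of its foot's underside; z up.
- bolt: Steel bolt standing on its round flat head (36 mm across, 12 mm high) with the shank, 16 mm across (17 mm over the thread rings), pointing up; 75 mm tall in all. Loose. Origin: centre of the head's underside; z up along the shank.
- foot: Square wooden foot, a 30 by 30 by 60 mm post standing upright. Loose. Origin: centre of its underside; x and y square to its sides, z up.
- sandblock: Sanding block, flat wood with a 6 mm cork layer underneath: 85 (its x) by 52 (its y) by 26 mm high. Loose. Origin: centre of the underside.
- waxtin: Round flat aluminium wax tin, 51 mm across its lid, 24 mm high, closed, with a dark round label 36 mm across on top. Loose. Origin: centre of the underside.
- glue: Bystander: yellow glue bottle, 54 mm across, 130 mm tall, standing loose. Origin: centre of its base.
- screwdriver: Bystander: loose screwdriver lying on the bench, 200 mm long along its x axis. Origin: its underside, near mid-length.
- tape: Bystander: black tape measure, 62 by 30 by 60 mm high, standing loose. Origin: centre of its base.
Mind the look-alikes: they are no part of the job. Of the things that look like the lid, the larger one is meant. What is shaped like the knob but green is not meant.

How it is judged (in metres and radians):
At the end, for the whole second after the job is handed in: Bolt, knob, foot upright (0.15 rad) on the floor (rel z 2-10 mm) of the tray's +y, middle, -y cell, within 19.5 mm in y and 26 mm in x of its centre. Block flat on the lid within 15 mm of centre; tin flat on the block within 12 mm of its centre (0.1 rad). All released and at rest (y of bolt in the frame of tray between 0.0472 and 0.0862 m and x of bolt in the frame of tray between -0.026 and 0.026 m and z of bolt in the frame of tray between 0.002 and 0.01 m and angle between each of bolt, knob, foot's own z axis and vertical below 0.15 rad and y of knob in the frame of tray between -0.0195 and 0.0195 m and x of knob in the frame of tray between -0.026 and 0.026 m and z of knob in the frame of tray between 0.002 and 0.01 m and y of foot in the frame of tray between -0.0862 and -0.0472 m and x of foot in the frame of tray between -0.026 and 0.026 m and z of foot in the frame of tray between 0.002 and 0.01 m and horizontal distance between sandblock and lid below 0.015 m and z of sandblock in the frame of lid between 0.016 and 0.024 m and angle between each of sandblock, waxtin's own z axis and vertical below 0.1 rad and horizontal distance between waxtin and sandblock below 0.012 m and z of waxtin in the frame of sandblock between 0.022 and 0.03 m and linear speed of each of knob, bolt, foot, sandblock, waxtin below 0.02 m/s and angular speed of each of knob, bolt, foot, sandblock, waxtin below 0.3 rad/s and contact force between the fingers and knob below 0.1 N and contact force between the fingers and bolt below 0.1 N and contact force between the fingers and foot below 0.1 N and contact force between the fingers and sandblock below 0.1 N and contact force between the fingers and waxtin below 0.1 N); the robot touches nothing.
It fails at once if a bystander (glue bottle, screwdriver, tape measure) is moved more than 20 mm (distance of any of glue, screwdriver, tape from where it was at the start of the episode above 0.02 m).
It also fails if it takes over 118 s, if anything falls off the work surface, if the arm or the gripper's body presses on something with over 40 N, if the wrist force passes 120 N, or if a joint passes its speed limit or range.

### The arm

A 7-joint arm with a two-finger parallel gripper is mounted at the origin on the work surface. World frame = base frame: x ahead of the robot, y to its left, z up, the work surface at z = 0. Lengths are in m, angles in degrees, forces in N, time in s.
With the tool pointing down it reaches from about 0.35 to 0.9 m from the base axis. Payload 19.9 kg.
Tool frame: the origin (TCP) lies between the finger pads; the fingertips stand 19 mm ahead of it and the grasp point (between the pads) is the TCP; z points along the fingers, y is the line along which they close (so a half turn about z gives the same grasp; the last joint's range is limited). The gripper opens to 85 mm and grips with 20 to 120 N. Pads are 22 mm wide; open, the fingers measure 114 mm over their backs; the gripper's body (76 mm by 85 mm) begins 54 mm behind the grasp point. The pads swing forward as they close: fully open they stand 13 mm farther back than shut.
Start: joints at [-65.919, 23.915, -0.59, 92.452, 0.269, 63.638, -3.037], TCP at [0.278, 0.56, 0.25] pointing down, gripper open.
Joint ranges: [-161.28, 161.28], [-22.2, 115.67], [-73.04, 71.86], [3.21, 147.25], [-68.34, 248.33], [10.77, 114.83], [-161.83, 161.83]. Speed limits (degrees/s): [108.29, 108.29, 136.94, 136.94, 172.46, 172.46, 172.46].

### API

Orientations are given as a 3x3 rotation matrix whose columns are the frame's x, y, z axes.
In Python, from station import r gives the robot as it stands.
- The arm moves only by the shell command python3 -m crank 'ROWS' [FORCE]. ROWS is JSON, a list of rows, each an object with "travel": the shift along the tool's x, y, z each as a share of 150 mm, from -1 to 1, a list of three; "angular": the turn, a rotation vector about the tool's x, y, z each as a share of pi rad, from -1 to 1, a list of three; "gripper": the opening, from -1 (shut) to 1 (fully open). In form: [{"travel": [x, y, z], "angular": [wx, wy, wz], "gripper": gripper}, ...]. A call has 1 to 10 rows; each row is the pose to reach, as a shift and turn from the pose commanded when the call began, along the tool's axes at that moment, turning the shorter way round; what a row does not reach only later rows make up. A row lasts 1/8 s, in which the tool goes at most 62.5 mm and 10.7 degrees, less where a joint would pass 70% of its speed; a pose out of reach is approached as far as the arm can. A call with a number of a shift or a turn outside -1 to 1 is refused whole. A call with a gripper value outside its range is refused whole. The fingers move at their own pace and stop on an object; FORCE is the grip in N (left out, the last holds). Time passes only in rows, so rows that repeat a pose let the fingers close. It gives the time, the measured TCP pose, the force, the opening and the grip force at its end, in the units of the state.
- r.get_obs(): the state, without advancing time (a new reading comes with each control period).
- r.camera(name): name is "scene" or "top" or "wrist"; returns a dict with "pixels" (480x640x3 uint8, blue, green, red), "depth" (480x640 float32, m along the optical axis (not along the pixel's ray), 0 where there is no reading), "vertical_fov" (degrees; the focal length in pixels is half the picture's height over the tangent of half this angle, whatever the lens; pixels are square), "cx", "cy" (the principal point, pixels), "R" (3x3) and "t" (3): a world point X has camera coordinates R X + t. Camera axes: x right, y down, z forward; pixel columns grow to the right and rows downward; lengths in m; the calibration is good to about 2 mm. A picture is of the moment at which its call begins.
- r.hand_in(): hands the job in; it is judged then, once.
The state is a dict: "time": time; "joint_pos": joint angles; "joint_velocities": joint speeds; "tau": joint torques, N m; "tool_pos": TCP position; "tcp_rot": TCP orientation; "wrist_force": force on the tool from outside, world axes, zero at the start; "moment": the same for the moment, N m; "gripper_width": finger opening in m; "gripper_force": force on a finger pad.
Only numpy, scipy, OpenCV 4.12 (cv2) and the standard library are available. Lean on these libraries where they do the work, as an engineer would, in place of code of your own. Each camera call takes 0.05 s, during which the arm holds its last target. There are 200 camera calls.

## Working session

There is one attempt and no reset: what is moved stays moved. The work goes in short steps, Python scripts to look and compute and a shell command to move; the robot and the scene stay as the last step left them, time stands still between calls to the robot, and variables do not carry over. Pictures are saved under pics/ and viewed, at most 14 in all, crops included, and the job is handed in when it is done.

```bash
ls; mkdir -p pics
python3 - <<'E'
from station import r
import cv2,numpy as np
o=r.get_obs();print({k:np.round(v,3).tolist() for k,v in o.items()})
for n in ("top","scene"):
    c=r.camera(n);cv2.imwrite(f"pics/{n}0.png",c["pixels"]);np.savez(f"{n}0.npz",**c)
    print(n,c["vertical_fov"],c["cx"],c["cy"],np.round(c["R"],3).tolist(),np.round(c["t"],3), (c["depth"]>0).mean())
E
```

```text
pics
{'time': 0.0, 'joint_pos': [-65.918, 23.949, -0.59, 92.484, 0.27, 63.638, -3.035], 'joint_velocities': [-0.004, -0.027, 0.063, -0.054, 0.002, -0.031, -0.022], 'tau': [0.001, -86.446, 0.679, -43.491, 0.019, 0.007, 0.0], 'tool_pos': [0.278, 0.559, 0.25], 'tcp_rot': [[-0.895, 0.446, -0.0], [0.446, 0.895, -0.001], [-0.0, -0.001, -1.0]], 'wrist_force': [0.653, 0.568, -0.372], 'moment': [-0.025, 0.025, -0.013], 'gripper_force': 0.0, 'gripper_width': 0.086}
top 44.14386807007572 320.0973541610247 239.73966707856877 [[0.004, -1.0, 0.0], [-0.996, -0.004, -0.089], [0.089, 0.0, -0.996]] [-0.     0.548  1.278] 0.9961848958333334
scene 49.105380163350226 314.1896626923936 233.87798978916732 [[0.892, 0.452, 0.007], [0.333, -0.647, -0.686], [-0.306, 0.614, -0.728]] [-0.504 -0.156  1.306] 0.99587890625
```

View pics/top0.png

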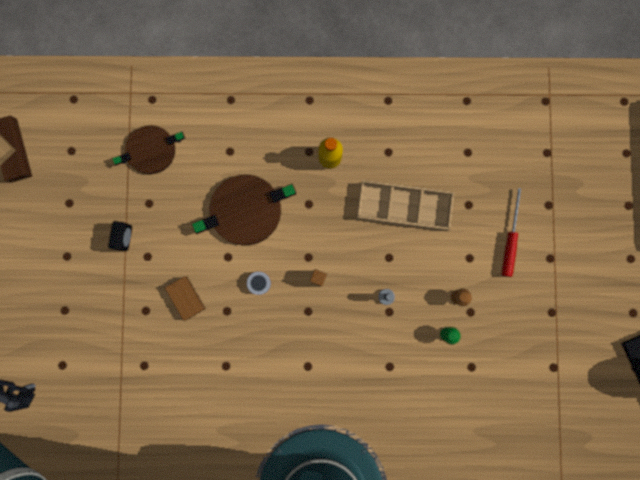

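View pics/scene0.png

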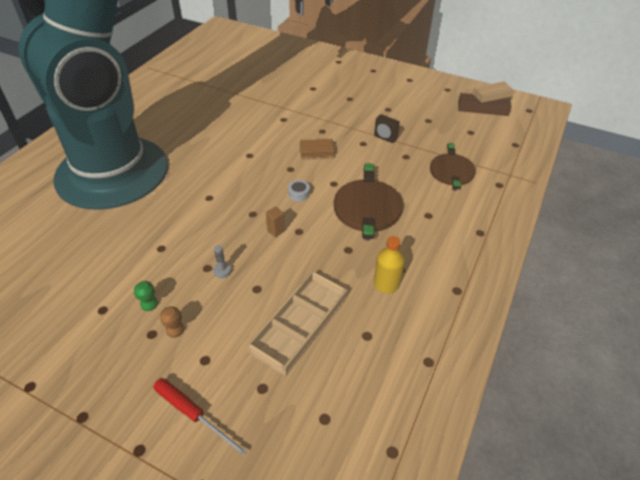

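The top view shows the lid at (245,209), tray (405,206), knob (461,297), green decoy (450,336), bolt (387,296), foot (318,277), tin (258,283), block (184,298), glue (331,152), tape (120,236) and screwdriver (511,235). The scene view agrees with this.

```bash
cat > h.py <<'E'
import numpy as np,cv2
def cloud(c):
    f=240/np.tan(np.radians(float(c["vertical_fov"]))/2)
    v,u=np.mgrid[:480,:640];d=c["depth"]
    P=np.stack([(u-c["cx"])/f*d,(v-c["cy"])/f*d,d],-1)
    return (P-c["t"])@c["R"]
def ray(c,u,v,z):
    f=240/np.tan(np.radians(float(c["vertical_fov"]))/2)
    d=np.array([(u-c["cx"])/f,(v-c["cy"])/f,1])@c["R"];o=-c["t"]@c["R"]
    return o+d*(z-o[2])/d[2]
E
python3 - <<'E'
from h import *
c=np.load("top0.npz");W=cloud(c)
print("bench z",np.median(W[380:420,150:250,2]),np.median(W[60:90,150:500,2]),np.median(W[150:170,500:600,2]))
m=((W[...,2]>.009)&(W[...,0]<.95)&(W[...,0]>.2)).astype(np.uint8)
n,L,S,C=cv2.connectedComponentsWithStats(m)
for i in range(1,n):
    if S[i,4]<25: continue
    k=L==i;P=W[k];zt=np.percentile(P[:,2],95)
    T=P[P[:,2]>zt-.008]
    rc=cv2.minAreaRect((T[:,:2]*1000).astype(np.float32))
    print(np.round(C[i]),S[i,4],"ztop %.4f"%zt,"topcen",np.round(T.mean(0)[:2],4),"rect",np.round(rc[0],1),np.round(rc[1],1),round(rc[2],1))
im=c["pixels"];cv2.imwrite("pics/crop.png",cv2.resize(im[120:360,140:480],None,fx=2.35,fy=2.35,interpolation=cv2.INTER_CUBIC))
E
```

```text
bench z -0.00046150237938680997 0.0003744495047627183 0.0006039604651450065
[ 12. 150.] 1465 ztop 0.0499 topcen [0.7261 0.657 ] rect [579.3 363.8] [780.  49.] 64.3
[150. 149.] 2106 ztop 0.0255 topcen [0.7482 0.3783] rect [636.8 198.1] [549.2 141.7] 58.3
[330. 152.] 634 ztop 0.1315 topcen [ 0.7299 -0.0188] rect [590.9 -15.1] [ 24.7 318.2] 88.4
[245. 209.] 4482 ztop 0.0357 topcen [0.6095 0.1647] rect [524.4 147.1] [247.7 238.9] 13.6
[407. 205.] 1135 ztop 0.0334 topcen [ 0.624  -0.1852] rect [ 593.5 -119.8] [181.  361.3] 26.4
[511. 246.] 657 ztop 0.0282 topcen [ 0.52   -0.4139] rect [ 473.7 -252.8] [152.9 492.8] 26.5
[120. 235.] 589 ztop 0.0631 topcen [0.5537 0.4383] rect [554.  438.6] [31.5 61.4] 82.1
[318. 277.] 199 ztop 0.0643 topcen [0.4645 0.0052] rect [458.1   8.2] [29.6 44.3] 70.0
[259. 282.] 426 ztop 0.0282 topcen [0.4533 0.1358] rect [435.1  84.7] [158.2  49.7] 70.6
[185. 298.] 980 ztop 0.0297 topcen [0.4196 0.2956] rect [444.9 172.7] [ 93.8 329.5] 11.6
[387. 296.] 192 ztop 0.0775 topcen [ 0.4248 -0.1352] rect [424.6 -74.8] [153.4  14.7] 89.9
[462. 297.] 282 ztop 0.0631 topcen [ 0.4251 -0.3013] rect [ 424.5 -159. ] [ 31.8 321.6] 0.2
[451. 335.] 281 ztop 0.0637 topcen [ 0.3447 -0.2751] rect [ 377.5 -144.2] [310.   33.7] 75.7
[634. 353.] 382 ztop 0.0245 topcen [ 0.3071 -0.6784] rect [ 383.7 -352.8] [711.6  77.9] 76.0
[ 16. 395.] 858 ztop 0.3478 topcen [0.2577 0.4956] rect [333.7 257.3] [ 37.6 546.4] 17.1
[ 15. 467.] 902 ztop 0.6713 topcen [0.2402 0.3251] rect [326.  168.4] [ 22.5 394.5] 29.3
```

View pics/crop.png

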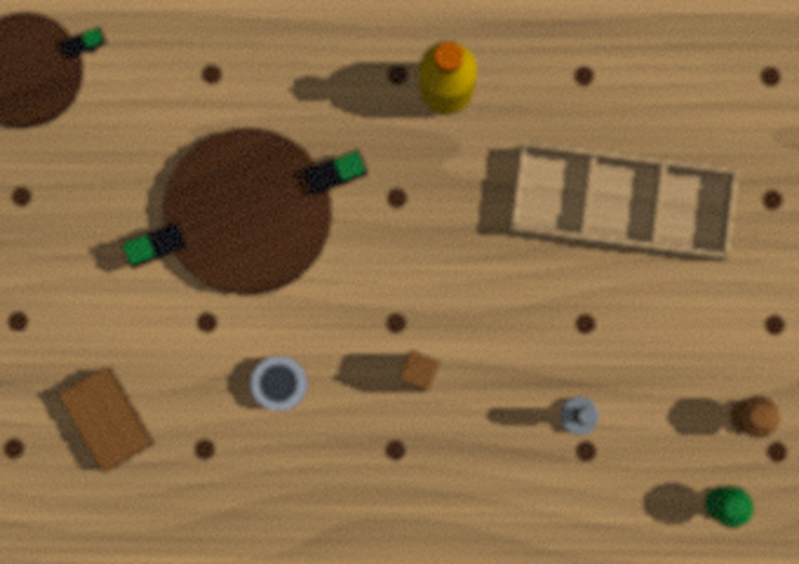

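```bash
cat > m.py <<'E'
from h import *
import sys
def measure(c):
    W=cloud(c);out={}
    m=((W[...,2]>.009)&(W[...,0]<.95)&(W[...,0]>.2)).astype(np.uint8)
    n,L,S,C=cv2.connectedComponentsWithStats(m)
    def rg(n,box,z0,z1):
        x0,y0,x1,y1=box;B=np.zeros((480,640),bool);B[y0:y1,x0:x1]=1
        P=W[B&(W[...,2]>z0)&(W[...,2]<z1)]
        p=np.ascontiguousarray(P[:,:2]*1000,dtype=np.float32)
        rc=cv2.minAreaRect(p);cc=cv2.minEnclosingCircle(p)
        print(n,len(p),"z %.4f"%np.median(P[:,2]),"mean",np.round(p.mean(0),1),"rect",np.round(rc[0],1),np.round(rc[1],1),round(rc[2],1),"circ",np.round(cc[0],1),round(cc[1],1))
    rg("lid",(200,165,300,255),.015,.026)
    rg("tray",(345,170,465,240),.022,.04)
    rg("foot",(300,260,335,295),.052,.07)
    rg("tin",(240,265,280,300),.018,.03)
    rg("block",(155,265,215,330),.02,.035)
    rg("bolttop",(370,280,405,310),.066,.09)
    rg("bolthead",(370,280,405,310),.006,.02)
    rg("knob",(445,280,475,315),.045,.07)
    rg("glue",(310,130,350,175),.05,.15)
    rg("tape",(100,210,140,260),.05,.08)
    rg("decoy",(435,320,470,350),.045,.07)
measure(np.load("top0.npz"))
E
python3 m.py
python3 - <<'E'
from h import *
# clamps: green blobs, tray corners by colour
c=np.load("top0.npz");h=cv2.cvtColor(c["pixels"],cv2.COLOR_BGR2HSV)
g=cv2.inRange(h,(45,120,40),(85,255,255));n,L,S,C=cv2.connectedComponentsWithStats(g)
for i in range(1,n):
    if S[i,4]>20: print("green",C[i],S[i,4],ray(c,*C[i],.035))
def col(n,box,lo,hi,z):
    x0,y0,x1,y1=box;k=cv2.inRange(h[y0:y1,x0:x1],lo,hi)
    q,_=cv2.findContours(k,cv2.RETR_EXTERNAL,cv2.CHAIN_APPROX_NONE);q=max(q,key=cv2.contourArea)
    P=np.array([ray(c,u+x0,v+y0,z)[:2]*1000 for u,v in q[:,0]],np.float32);M=cv2.moments(q)
    rc=cv2.minAreaRect(P);print(n,cv2.contourArea(q),np.round(ray(c,M["m10"]/M["m00"]+x0,M["m01"]/M["m00"]+y0,z)*1000,1),np.round(rc[0],1),np.round(rc[1],1),round(rc[2],1))
for p in [(245,209),(184,298),(318,277),(258,283),(387,296),(461,297),(390,320)]: print(p,h[p[1],p[0]])
col("lid",(200,165,300,255),(0,60,10),(15,255,75),.02)
col("label",(240,265,280,305),(0,0,0),(180,255,80),.024)
E
```

```text
lid 3678 z 0.0199 mean [615.7 169.1] rect [614.5 161.1] [176.6 158.4] 76.9 circ [620.  163.8] 110.6
tray 831 z 0.0290 mean [ 626.6 -187.8] rect [ 627.2 -186.4] [205.5  86.6] 82.6 circ [ 626.5 -186. ] 109.1
foot 195 z 0.0597 mean [465.    5.7] rect [465.1   5.7] [29.7 29.7] 68.4 circ [465.1   6.3] 19.1
tin 415 z 0.0242 mean [453.5 136.2] rect [453.4 136.4] [49.3 49.3] 75.5 circ [453.5 136.6] 25.5
block 919 z 0.0254 mean [419.5 297.2] rect [420.  297.5] [85.3 52.9] 31.0 circ [419.2 297.2] 47.8
bolttop 50 z 0.0749 mean [ 424.5 -144. ] rect [ 424.5 -144.2] [14.3 14.2] 41.4 circ [ 424.5 -144.2] 8.0
bolthead 149 z 0.0116 mean [ 424.8 -143.3] rect [ 428.3 -151.6] [49.1 63.6] 79.7 circ [ 428.6 -153.2] 32.5
knob 250 z 0.0580 mean [ 424.6 -301.7] rect [ 425.  -302.8] [36.3 35.7] 0.2 circ [ 424.4 -303.6] 19.0
glue 543 z 0.0923 mean [730.5 -19.1] rect [736.9 -19.7] [51.5 52.5] 56.0 circ [737.1 -19.4] 27.1
tape 415 z 0.0588 mean [553.4 437.6] rect [554.  438.9] [33.4 61.8] 79.1 circ [554.  439.1] 32.0
decoy 251 z 0.0576 mean [ 343.7 -277. ] rect [ 343.3 -278.5] [34.4 37. ] 70.0 circ [ 343.1 -278.8] 19.0
green [178.92307692 135.88461538] 52 [0.77658625 0.31616328 0.035     ]
green [116.87272727 159.72727273] 55 [0.72226282 0.45182605 0.035     ]
green [288.09090909 190.50909091] 110 [0.65520661 0.07303351 0.035     ]
green [198.86178862 225.95121951] 123 [0.57594185 0.26741023 0.035     ]
green [450.27125506 334.93522267] 247 [ 0.34252159 -0.27878448  0.035     ]
(245, 209) [ 12 164  67]
(184, 298) [ 15 167 116]
(318, 277) [ 14 159 119]
(258, 283) [112  62  62]
(387, 296) [102  22 116]
(461, 297) [ 14 165 122]
(390, 320) [ 16 115 157]
lid 3642.5 [614.5 171.4  20. ] [615.1 171.6] [156.8 154.7] 82.5
label 143.0 [453.2 137.6  24. ] [453.4 137.5] [29.5 29.2] 45.6
```

```bash
cat > plan.py <<'E'
# python3 plan.py "x,y,z,psi" ... (mm, deg of closing axis): prints travel/angular shares, each from the previous pose
import sys,numpy as np
from scipy.spatial.transform import Rotation as Ro
from station import r
o=r.get_obs();p=np.array(o["tool_pos"])*1000;R=np.array(o["tcp_rot"])
print("t %.2f"%o["time"],"tcp",np.round(p,1),"psi %.1f"%np.degrees(np.arctan2(R[1,1],R[0,1])),"tilt",np.round(R[:2,2],3),"w %.4f"%o["gripper_width"],"q",np.round(o["joint_pos"]),"F",np.round(o["wrist_force"],1))
for a in sys.argv[1:]:
    *q,psi=map(float,a.split(","));c,s=np.cos(np.radians(psi)),np.sin(np.radians(psi))
    T=np.array([[-s,c,0],[c,s,0],[0,0,-1]])
    d=R.T@(np.array(q)-p)/150;n=int(np.ceil(abs(d).max()))
    w=(Ro.from_matrix(R).inv()*Ro.from_matrix(T)).as_rotvec()/np.pi
    print(a,"travel",np.round(d,3),"angular",np.round(w,4),"" if n<2 else f"SPLIT {n}")
    p,R=np.array(q),T
E
python3 plan.py 345,420,190,63.5 419.7,297.4,120,121 419.7,297.4,22,121
```

```text
t 0.10 tcp [278.4 559.3 249.7] psi 63.5 tilt [-0.    -0.001] w 0.0855 q [-66.  24.  -1.  92.   0.  64.  -3.] F [0.2 0.2 0.4]
345,420,190,63.5 travel [-0.811 -0.633  0.399] angular [-0.0004  0.      0.0002] 
419.7,297.4,120,121 travel [-0.81  -0.509  0.467] angular [ 0.      0.     -0.3194] 
419.7,297.4,22,121 travel [0.    0.    0.653] angular [0. 0. 0.]
```

```bash
python3 -m crank '[{"travel":[-0.3,-0.25,0.15],"angular":[0,0,0],"gripper":1},{"travel":[-0.811,-0.633,0.399],"angular":[0,0,0],"gripper":1},{"travel":[-0.811,-0.633,0.399],"angular":[0,0,0],"gripper":1},{"travel":[-0.811,-0.633,0.399],"angular":[0,0,0],"gripper":1},{"travel":[-0.811,-0.633,0.399],"angular":[0,0,0],"gripper":1}]' 40
python3 -m crank '[{"travel":[-0.81,-0.509,0.467],"angular":[0,0,-0.319],"gripper":1},{"travel":[-0.81,-0.509,0.467],"angular":[0,0,-0.319],"gripper":1},{"travel":[-0.81,-0.509,0.467],"angular":[0,0,-0.319],"gripper":1},{"travel":[-0.81,-0.509,0.467],"angular":[0,0,-0.319],"gripper":1},{"travel":[-0.81,-0.509,0.467],"angular":[0,0,-0.319],"gripper":1},{"travel":[-0.81,-0.509,0.467],"angular":[0,0,-0.319],"gripper":1},{"travel":[-0.81,-0.509,0.467],"angular":[0,0,-0.319],"gripper":1}]'
python3 plan.py 419.7,297.4,22,121
python3 - <<'E'
from station import r
import cv2
cv2.imwrite("pics/w1.png",r.camera("wrist")["pixels"])
E
```

```text
time: 0.72
tool_pos: [0.3447, 0.4211, 0.1906]
tcp_rot: [[-0.895, 0.445, -0.0], [0.445, 0.895, 0.0], [0.0, 0.0, -1.0]]
wrist_force: [-0.3, 0.3, 0.5]
gripper_width: 0.0854
gripper_force: 0.0
time: 1.6
tool_pos: [0.4197, 0.2989, 0.1206]
tcp_rot: [[-0.857, -0.515, 0.0], [-0.515, 0.857, 0.001], [-0.0, 0.0, -1.0]]
wrist_force: [0.0, -0.3, -1.2]
gripper_width: 0.0852
gripper_force: 0.0
t 1.60 tcp [419.7 298.9 120.6] psi 121.0 tilt [0.    0.001] w 0.0852 q [-33.  23.  -7. 114.   4.  43.  79.] F [ 0.  -0.3 -1.2]
419.7,297.4,22,121 travel [ 0.006 -0.009  0.657] angular [ 0.0001  0.0001 -0.    ]
```

View pics/w1.png

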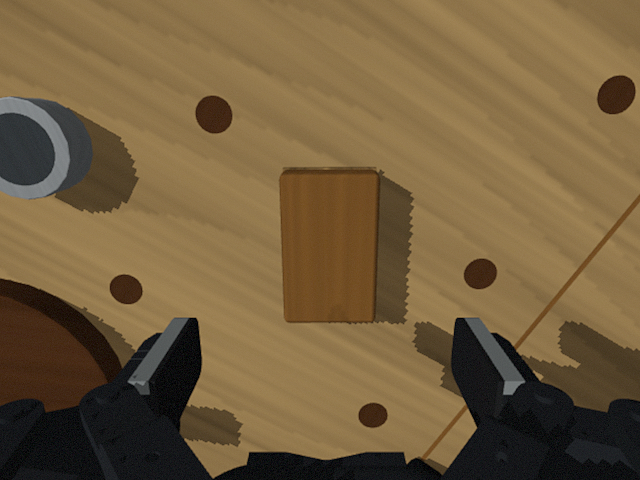

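The wrist view shows the block (280–380, 170–320) centred between the fingers and square to them.

```bash
python3 -m crank '[{"travel":[0,0,0.3],"angular":[0,0,0],"gripper":1},{"travel":[0,-0.005,0.55],"angular":[0,0,0],"gripper":1},{"travel":[0,-0.005,0.66],"angular":[0,0,0],"gripper":1},{"travel":[0,-0.005,0.66],"angular":[0,0,0],"gripper":1},{"travel":[0,-0.005,0.66],"angular":[0,0,0],"gripper":-1},{"travel":[0,-0.005,0.66],"angular":[0,0,0],"gripper":-1},{"travel":[0,-0.005,0.66],"angular":[0,0,0],"gripper":-1},{"travel":[0,-0.005,0.66],"angular":[0,0,0],"gripper":-1},{"travel":[0,-0.005,0.66],"angular":[0,0,0],"gripper":-1}]' 40
python3 plan.py 419.7,297.4,110,121 500,230,110,90 615.3,170.7,110,52 615.3,170.7,42.5,52
```

```text
time: 2.78
tool_pos: [0.4208, 0.2977, 0.0227]
tcp_rot: [[-0.858, -0.514, 0.002], [-0.514, 0.858, 0.001], [-0.002, 0.0, -1.0]]
wrist_force: [-2.9, -1.1, 11.6]
gripper_width: 0.0513
gripper_force: 40.4
t 2.77 tcp [420.8 297.7  22.7] psi 121.0 tilt [0.002 0.001] w 0.0513 q [-34.  33.  -6. 116.   6.  32.  77.] F [-2.9 -1.1 11.6]
419.7,297.4,110,121 travel [ 0.006  0.002 -0.582] angular [ 0.0001  0.0006 -0.0003] 
500,230,110,90 travel [-0.227 -0.661  0.   ] angular [0.     0.     0.1722] 
615.3,170.7,110,52 travel [-0.769 -0.395  0.   ] angular [0.     0.     0.2111] 
615.3,170.7,42.5,52 travel [0.   0.   0.45] angular [0. 0. 0.]
```

```bash
python3 -m crank '[{"travel":[0,0,-0.1],"angular":[0,0,0],"gripper":-1},{"travel":[0,0,-0.35],"angular":[0,0,0],"gripper":-1},{"travel":[0,0,-0.59],"angular":[0,0,0],"gripper":-1},{"travel":[0,0,-0.59],"angular":[0,0,0],"gripper":-1}]'
python3 -m crank '[{"travel":[-0.11,-0.3,0],"angular":[0,0,0.06],"gripper":-1},{"travel":[-0.23,-0.66,0],"angular":[0,0,0.172],"gripper":-1},{"travel":[-0.23,-0.66,0],"angular":[0,0,0.172],"gripper":-1},{"travel":[-0.23,-0.66,0],"angular":[0,0,0.172],"gripper":-1},{"travel":[-0.23,-0.66,0],"angular":[0,0,0.172],"gripper":-1}]'
python3 -m crank '[{"travel":[-0.38,-0.2,0],"angular":[0,0,0.06],"gripper":-1},{"travel":[-0.77,-0.395,0],"angular":[0,0,0.211],"gripper":-1},{"travel":[-0.77,-0.395,0],"angular":[0,0,0.211],"gripper":-1},{"travel":[-0.77,-0.395,0],"angular":[0,0,0.211],"gripper":-1},{"travel":[-0.77,-0.395,0],"angular":[0,0,0.211],"gripper":-1},{"travel":[-0.77,-0.395,0],"angular":[0,0,0.211],"gripper":-1},{"travel":[-0.77,-0.395,0],"angular":[0,0,0.211],"gripper":-1}]'
python3 plan.py 615.3,170.7,44.5,52
python3 - <<'E'
from station import r
import cv2
cv2.imwrite("pics/s2.png",r.camera("scene")["pixels"][60:300,180:580])
E
```

```text
time: 3.28
tool_pos: [0.4215, 0.2981, 0.1133]
tcp_rot: [[-0.858, -0.514, 0.004], [-0.514, 0.858, 0.003], [-0.005, 0.0, -1.0]]
wrist_force: [1.1, 0.9, -1.3]
gripper_width: 0.0512
gripper_force: 43.3
time: 3.9
tool_pos: [0.5001, 0.2306, 0.1098]
tcp_rot: [[-1.0, -0.005, -0.0], [-0.005, 1.0, -0.0], [0.0, -0.0, -1.0]]
wrist_force: [0.2, 0.9, -0.6]
gripper_width: 0.0514
gripper_force: 43.2
time: 4.78
tool_pos: [0.6161, 0.1709, 0.11]
tcp_rot: [[-0.79, 0.614, 0.0], [0.614, 0.79, 0.0], [0.0, 0.0, -1.0]]
wrist_force: [-0.4, 0.7, -1.1]
gripper_width: 0.0512
gripper_force: 43.2
t 4.78 tcp [616.1 170.9 110. ] psi 52.1 tilt [0. 0.] w 0.0512 q [-27.  35.  11.  97.  -8.  50.  41.] F [-0.4  0.7 -1.1]
615.3,170.7,44.5,52 travel [ 0.003 -0.004  0.437] angular [ 0.     -0.      0.0008]
```

View pics/s2.png

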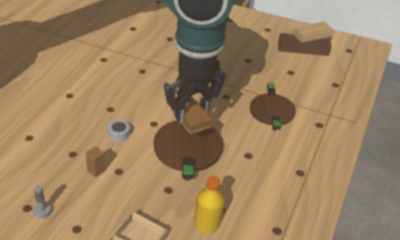

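The block is held above the lid, so I'll lower it and release.

```bash
python3 -m crank '[{"travel":[0,0,0.2],"angular":[0,0,0],"gripper":-1},{"travel":[0,0,0.36],"angular":[0,0,0],"gripper":-1},{"travel":[0,0,0.42],"angular":[0,0,0],"gripper":-1},{"travel":[0,0,0.44],"angular":[0,0,0],"gripper":-1},{"travel":[0,0,0.445],"angular":[0,0,0],"gripper":-1},{"travel":[0,0,0.445],"angular":[0,0,0],"gripper":-1}]'
python3 -m crank '[{"travel":[0,0,0],"angular":[0,0,0],"gripper":0.9},{"travel":[0,0,0],"angular":[0,0,0],"gripper":0.9},{"travel":[0,0,0],"angular":[0,0,0],"gripper":0.9},{"travel":[0,0,0],"angular":[0,0,0],"gripper":0.9},{"travel":[0,0,-0.2],"angular":[0,0,0],"gripper":0.9},{"travel":[0,0,-0.6],"angular":[0,0,0],"gripper":0.9},{"travel":[0,0,-0.6],"angular":[0,0,0],"gripper":0.9}]'
python3 plan.py 540,155,132,52 453.5,136.4,100,52 453.5,136.4,25,52
```

```text
time: 5.58
tool_pos: [0.6166, 0.1709, 0.0439]
tcp_rot: [[-0.788, 0.615, 0.001], [0.615, 0.788, 0.0], [-0.001, 0.001, -1.0]]
wrist_force: [0.5, 0.6, -0.7]
gripper_width: 0.051
gripper_force: 43.2
time: 6.45
tool_pos: [0.6184, 0.1713, 0.1377]
tcp_rot: [[-0.788, 0.615, 0.007], [0.615, 0.788, 0.002], [-0.004, 0.006, -1.0]]
wrist_force: [0.6, 0.6, -0.5]
gripper_width: 0.0811
gripper_force: 0.0
t 6.45 tcp [618.4 171.3 137.7] psi 52.0 tilt [0.007 0.002] w 0.0811 q [-27.  33.  12.  96.  -8.  52.  40.] F [ 0.6  0.6 -0.5]
540,155,132,52 travel [ 0.345 -0.407  0.034] angular [0.0018 0.0012 0.0001] 
453.5,136.4,100,52 travel [ 0.378 -0.453  0.213] angular [0. 0. 0.] 
453.5,136.4,25,52 travel [0.  0.  0.5] angular [0. 0. 0.]
```

```bash
python3 -m crank '[{"travel":[0.17,-0.2,0],"angular":[0,0,0],"gripper":0.9},{"travel":[0.34,-0.4,0.03],"angular":[0,0,0],"gripper":0.9},{"travel":[0.72,-0.86,0.25],"angular":[0,0,0],"gripper":0.9},{"travel":[0.72,-0.86,0.25],"angular":[0,0,0],"gripper":0.9},{"travel":[0.72,-0.86,0.25],"angular":[0,0,0],"gripper":0.9},{"travel":[0.72,-0.86,0.25],"angular":[0,0,0],"gripper":0.9},{"travel":[0.72,-0.86,0.25],"angular":[0,0,0],"gripper":0.9}]'
python3 plan.py 453.5,136.4,26,52
python3 - <<'E'
from station import r
from h import *
c=r.camera("top");W=cloud(c);np.savez("top1.npz",**c)
B=np.zeros((480,640),bool);B[165:255,200:300]=1
P=W[B&(W[...,2]>.04)&(W[...,2]<.052)];p=np.ascontiguousarray(P[:,:2]*1000,dtype=np.float32)
print(len(p),np.median(P[:,2]),p.mean(0),cv2.minAreaRect(p))
A=np.c_[P[:,:2]-P[:,:2].mean(0),np.ones(len(P))];print("slope",np.linalg.lstsq(A,P[:,2],rcond=None)[0])
cv2.imwrite("pics/w3.png",r.camera("wrist")["pixels"])
E
```

```text
time: 7.32
tool_pos: [0.4526, 0.1357, 0.0958]
tcp_rot: [[-0.788, 0.615, 0.001], [0.615, 0.788, 0.0], [-0.001, 0.001, -1.0]]
wrist_force: [0.4, -0.4, -0.6]
gripper_width: 0.081
gripper_force: 0.0
t 7.33 tcp [452.6 135.7  95.8] psi 52.0 tilt [0.001 0.   ] w 0.0810 q [-30.  22.  12. 121.  -7.  38.  38.] F [ 0.4 -0.4 -0.6]
453.5,136.4,26,52 travel [-0.002  0.007  0.465] angular [0.0002 0.0002 0.0001] 
944 0.04558506668923111 [617.1784  167.11365] ((620.3316650390625, 163.00494384765625), (71.9830551147461, 215.57931518554688), 35.310157775878906)
slope [0.00092216 0.01187352 0.04562046]
```

View pics/w3.png

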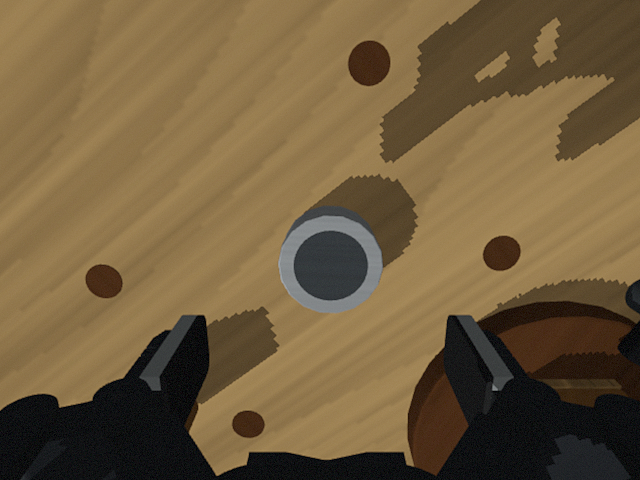

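The tin (330,262) is centred between the fingers, and the block sits flat on the lid at z=45.6 mm. Now to grip the tin.

```bash
python3 -m crank '[{"travel":[0,0.005,0.2],"angular":[0,0,0],"gripper":0.9},{"travel":[0,0.005,0.4],"angular":[0,0,0],"gripper":0.9},{"travel":[0,0.005,0.465],"angular":[0,0,0],"gripper":0.9},{"travel":[0,0.005,0.465],"angular":[0,0,0],"gripper":0.9},{"travel":[0,0.005,0.465],"angular":[0,0,0],"gripper":-1},{"travel":[0,0.005,0.465],"angular":[0,0,0],"gripper":-1},{"travel":[0,0.005,0.465],"angular":[0,0,0],"gripper":-1},{"travel":[0,0.005,0.465],"angular":[0,0,0],"gripper":-1},{"travel":[0,0.005,0.465],"angular":[0,0,0],"gripper":-1}]' 30
python3 -m crank '[{"travel":[0,0,-0.15],"angular":[0,0,0],"gripper":-1},{"travel":[0,0,-0.4],"angular":[0,0,0],"gripper":-1},{"travel":[0,0,-0.7],"angular":[0,0,0],"gripper":-1},{"travel":[0,0,-0.7],"angular":[0,0,0],"gripper":-1},{"travel":[0,0,-0.7],"angular":[0,0,0],"gripper":-1}]'
python3 plan.py 535,153,131,52 617,170.5,131,52
python3 - <<'E'
from station import r
from h import *
c=r.camera("top");W=cloud(c);np.savez("top1.npz",**c)
B=np.zeros((480,640),bool);B[175:245,215:275]=1
P=W[B&(W[...,2]>.036)&(W[...,2]<.052)];p=np.ascontiguousarray(P[:,:2]*1000,dtype=np.float32)
print(len(p),np.median(P[:,2]),p.mean(0),cv2.minAreaRect(p))
E
```

```text
time: 8.55
tool_pos: [0.4528, 0.1364, 0.027]
tcp_rot: [[-0.788, 0.615, 0.002], [0.615, 0.788, 0.001], [-0.001, 0.001, -1.0]]
wrist_force: [-1.9, -0.7, 12.5]
gripper_width: 0.0492
gripper_force: 28.8
time: 9.18
tool_pos: [0.452, 0.1362, 0.1309]
tcp_rot: [[-0.788, 0.615, 0.0], [0.615, 0.788, 0.0], [-0.0, 0.0, -1.0]]
wrist_force: [-0.3, 0.5, -1.8]
gripper_width: 0.0495
gripper_force: 31.8
t 9.18 tcp [452.  136.2 130.9] psi 52.0 tilt [0. 0.] w 0.0495 q [-31.  18.  13. 120.  -6.  42.  37.] F [-0.3  0.5 -1.8]
535,153,131,52 travel [-0.368  0.429 -0.   ] angular [0.0001 0.     0.0002] 
617,170.5,131,52 travel [-0.359  0.428  0.   ] angular [0. 0. 0.] 
940 0.045563892378260376 [616.50397 168.46667] ((617.1411743164062, 169.08148193359375), (63.16363525390625, 136.2888641357422), 41.92695617675781)
```

```bash
python3 -m crank '[{"travel":[-0.18,0.21,0],"angular":[0,0,0],"gripper":-1},{"travel":[-0.36,0.42,0],"angular":[0,0,0],"gripper":-1},{"travel":[-0.56,0.66,0],"angular":[0,0,0],"gripper":-1},{"travel":[-0.727,0.855,0],"angular":[0,0,0],"gripper":-1},{"travel":[-0.727,0.855,0],"angular":[0,0,0],"gripper":-1},{"travel":[-0.727,0.855,0],"angular":[0,0,0],"gripper":-1},{"travel":[-0.727,0.855,0],"angular":[0,0,0],"gripper":-1}]'
python3 plan.py 616.8,170,74,52
```

```text
time: 10.1
tool_pos: [0.6162, 0.17, 0.1305]
tcp_rot: [[-0.788, 0.615, -0.001], [0.615, 0.788, -0.0], [0.001, -0.001, -1.0]]
wrist_force: [-0.3, 0.4, -0.8]
gripper_width: 0.0495
gripper_force: 31.8
t 10.10 tcp [616.2 170.  130.5] psi 52.0 tilt [-0.001 -0.   ] w 0.0495 q [-27.  33.  12.  96.  -9.  52.  41.] F [-0.3  0.4 -0.8]
616.8,170,74,52 travel [-0.003  0.003  0.377] angular [-0.0003 -0.0002  0.0001]
```

Next: place the tin, lift, and plan the foot.

```bash
python3 -m crank '[{"travel":[0,0,0.15],"angular":[0,0,0],"gripper":-1},{"travel":[0,0,0.3],"angular":[0,0,0],"gripper":-1},{"travel":[0,0,0.36],"angular":[0,0,0],"gripper":-1},{"travel":[0,0,0.375],"angular":[0,0,0],"gripper":-1},{"travel":[0,0,0.38],"angular":[0,0,0],"gripper":-1},{"travel":[0,0,0.38],"angular":[0,0,0],"gripper":-1}]'
python3 -m crank '[{"travel":[0,0,0],"angular":[0,0,0],"gripper":0.9},{"travel":[0,0,0],"angular":[0,0,0],"gripper":0.9},{"travel":[0,0,0],"angular":[0,0,0],"gripper":0.9},{"travel":[0,0,0],"angular":[0,0,0],"gripper":0.9},{"travel":[0,0,-0.2],"angular":[0,0,0],"gripper":0.9},{"travel":[0,0,-0.6],"angular":[0,0,0],"gripper":0.9},{"travel":[0,0,-0.6],"angular":[0,0,0],"gripper":0.9},{"travel":[0,0,-0.6],"angular":[0,0,0],"gripper":0.9}]'
python3 plan.py 545,100,150,10 465.1,6,130,-21.6 465.1,6,46,-21.6
```

```text
time: 10.85
tool_pos: [0.6174, 0.1702, 0.0746]
tcp_rot: [[-0.788, 0.615, 0.001], [0.615, 0.788, 0.0], [-0.001, 0.001, -1.0]]
wrist_force: [0.3, 1.0, -1.8]
gripper_width: 0.0495
gripper_force: 31.8
time: 11.85
tool_pos: [0.6168, 0.1702, 0.1638]
tcp_rot: [[-0.788, 0.615, -0.0], [0.615, 0.788, 0.0], [0.0, -0.0, -1.0]]
wrist_force: [1.2, 0.6, -0.7]
gripper_width: 0.0812
gripper_force: 0.0
t 11.85 tcp [616.8 170.2 163.8] psi 52.0 tilt [-0.  0.] w 0.0812 q [-28.  31.  13.  95.  -8.  55.  40.] F [ 1.2  0.6 -0.7]
545,100,150,10 travel [ 0.09  -0.663  0.092] angular [-0.     -0.      0.2335] 
465.1,6,130,-21.6 travel [-0.525 -0.633  0.133] angular [0.     0.     0.1756] 
465.1,6,46,-21.6 travel [0.   0.   0.56] angular [0. 0. 0.]
```

```bash
python3 -m crank '[{"travel":[0.05,-0.33,0.05],"angular":[0,0,0.06],"gripper":0.9},{"travel":[0.09,-0.66,0.09],"angular":[0,0,0.234],"gripper":0.9},{"travel":[0.09,-0.66,0.09],"angular":[0,0,0.234],"gripper":0.9},{"travel":[0.09,-0.66,0.09],"angular":[0,0,0.234],"gripper":0.9},{"travel":[0.09,-0.66,0.09],"angular":[0,0,0.234],"gripper":0.9},{"travel":[0.09,-0.66,0.09],"angular":[0,0,0.234],"gripper":0.9}]'
python3 -m crank '[{"travel":[-0.25,-0.3,0.06],"angular":[0,0,0.06],"gripper":0.9},{"travel":[-0.525,-0.635,0.13],"angular":[0,0,0.176],"gripper":0.9},{"travel":[-0.525,-0.635,0.13],"angular":[0,0,0.176],"gripper":0.9},{"travel":[-0.525,-0.635,0.13],"angular":[0,0,0.176],"gripper":0.9},{"travel":[-0.525,-0.635,0.13],"angular":[0,0,0.176],"gripper":0.9},{"travel":[-0.525,-0.635,0.13],"angular":[0,0,0.176],"gripper":0.9}]'
python3 plan.py 465.1,6,46,-21.6
python3 - <<'E'
from station import r
from h import *
c=r.camera("top");np.savez("top2.npz",**c);W=cloud(c)
B=np.zeros((480,640),bool);B[175:245,200:285]=1
P=W[B&(W[...,2]>.063)&(W[...,2]<.078)];p=np.ascontiguousarray(P[:,:2]*1000,dtype=np.float32)
print("tin",len(p),np.median(P[:,2]),p.mean(0),cv2.minAreaRect(p))
P=W[B&(W[...,2]>.040)&(W[...,2]<.052)];p=np.ascontiguousarray(P[:,:2]*1000,dtype=np.float32)
print("block",len(p),np.median(P[:,2]),p.mean(0),cv2.minAreaRect(p))
w=r.camera("wrist")["pixels"];a=cv2.resize(c["pixels"][160:280,180:340],(533,400))
cv2.imwrite("pics/w4.png",np.hstack([cv2.resize(w,(400,400))[:, :],a])[:, :800])
E
```

```text
time: 12.6
tool_pos: [0.5452, 0.1005, 0.1498]
tcp_rot: [[-0.176, 0.984, -0.001], [0.984, 0.176, -0.001], [-0.0, -0.001, -1.0]]
wrist_force: [-0.1, 0.4, -0.5]
gripper_width: 0.0811
gripper_force: 0.0
time: 13.35
tool_pos: [0.4655, 0.0069, 0.1309]
tcp_rot: [[0.367, 0.93, 0.0], [0.93, -0.367, -0.0], [-0.0, 0.0, -1.0]]
wrist_force: [0.4, -0.0, -0.9]
gripper_width: 0.0813
gripper_force: 0.0
t 13.35 tcp [465.5   6.9 130.9] psi -21.6 tilt [ 0. -0.] w 0.0813 q [-32.  20.  32. 121. -15.  43. -12.] F [ 0.4 -0.  -0.9]
465.1,6,46,-21.6 travel [-0.006 -0.001  0.566] angular [0.     0.     0.0002] 
tin 443 0.07010729833698684 [616.5219  168.73483] ((616.7349853515625, 168.86874389648438), (49.9576301574707, 49.305450439453125), 53.564552307128906)
block 487 0.045510895747334155 [613.7646  168.20291] ((613.1904296875, 172.79571533203125), (67.66806030273438, 200.00360107421875), 37.8185920715332)
```

View pics/w4.png

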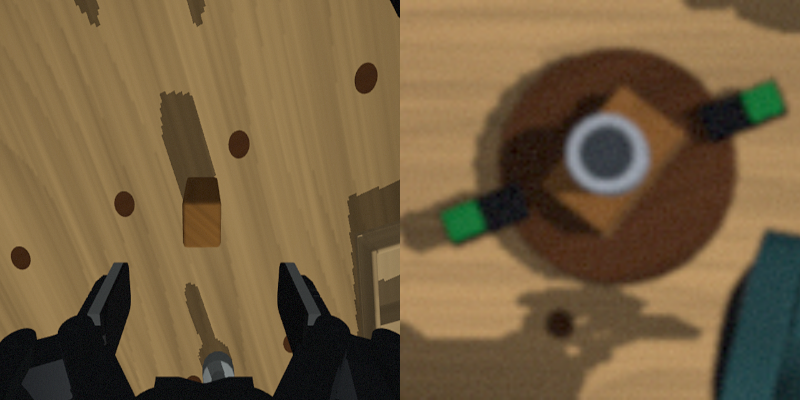

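The foot is centred and square between the fingers (wrist, left half). On the right, the tin sits on the block on the lid.

```bash
python3 -m crank '[{"travel":[0,0,0.25],"angular":[0,0,0],"gripper":0.9},{"travel":[0,0,0.5],"angular":[0,0,0],"gripper":0.9},{"travel":[-0.006,0,0.566],"angular":[0,0,0],"gripper":0.9},{"travel":[-0.006,0,0.566],"angular":[0,0,0],"gripper":0.9},{"travel":[-0.006,0,0.566],"angular":[0,0,0],"gripper":-1},{"travel":[-0.006,0,0.566],"angular":[0,0,0],"gripper":-1},{"travel":[-0.006,0,0.566],"angular":[0,0,0],"gripper":-1},{"travel":[-0.006,0,0.566],"angular":[0,0,0],"gripper":-1},{"travel":[-0.006,0,0.566],"angular":[0,0,0],"gripper":-1},{"travel":[-0.006,0,0.566],"angular":[0,0,0],"gripper":-1}]' 30
python3 -m crank '[{"travel":[0,0,-0.15],"angular":[0,0,0],"gripper":-1},{"travel":[0,0,-0.45],"angular":[0,0,0],"gripper":-1},{"travel":[0,0,-0.8],"angular":[0,0,0],"gripper":-1},{"travel":[0,0,-0.8],"angular":[0,0,0],"gripper":-1},{"travel":[0,0,-0.8],"angular":[0,0,0],"gripper":-1}]'
python3 plan.py 530,-110,166,-15 618.6,-252.5,166,-7.4 618.6,-252.5,52,-7.4
```

```text
time: 14.7
tool_pos: [0.4652, 0.0058, 0.0467]
tcp_rot: [[0.371, 0.929, 0.001], [0.929, -0.371, 0.0], [0.001, 0.001, -1.0]]
wrist_force: [-2.7, 0.7, 10.8]
gripper_width: 0.0297
gripper_force: 29.8
time: 15.32
tool_pos: [0.4646, 0.0059, 0.1659]
tcp_rot: [[0.371, 0.929, 0.0], [0.929, -0.371, 0.0], [0.0, -0.0, -1.0]]
wrist_force: [-0.5, 0.3, -0.1]
gripper_width: 0.0296
gripper_force: 30.2
t 15.32 tcp [464.6   5.9 165.9] psi -21.7 tilt [0. 0.] w 0.0296 q [-35.  16.  35. 120. -13.  47. -14.] F [-0.5  0.3 -0.1]
530,-110,166,-15 travel [-0.556  0.691 -0.001] angular [ 0.     -0.0001 -0.0375] 
618.6,-252.5,166,-7.4 travel [-0.765  0.816  0.   ] angular [ 0.      0.     -0.0422] 
618.6,-252.5,52,-7.4 travel [0.   0.   0.76] angular [0. 0. 0.]
```

```bash
python3 -m crank '[{"travel":[-0.2,0.25,0],"angular":[0,0,0],"gripper":-1},{"travel":[-0.556,0.69,0],"angular":[0,0,-0.038],"gripper":-1},{"travel":[-0.556,0.69,0],"angular":[0,0,-0.038],"gripper":-1},{"travel":[-0.556,0.69,0],"angular":[0,0,-0.038],"gripper":-1},{"travel":[-0.556,0.69,0],"angular":[0,0,-0.038],"gripper":-1}]'
python3 -m crank '[{"travel":[-0.25,0.27,0],"angular":[0,0,0],"gripper":-1},{"travel":[-0.5,0.54,0],"angular":[0,0,-0.042],"gripper":-1},{"travel":[-0.765,0.816,0],"angular":[0,0,-0.042],"gripper":-1},{"travel":[-0.765,0.816,0],"angular":[0,0,-0.042],"gripper":-1},{"travel":[-0.765,0.816,0],"angular":[0,0,-0.042],"gripper":-1},{"travel":[-0.765,0.816,0],"angular":[0,0,-0.042],"gripper":-1},{"travel":[-0.765,0.816,0],"angular":[0,0,-0.042],"gripper":-1}]'
python3 plan.py 618.6,-252.5,53,-7.4
```

```text
time: 15.95
tool_pos: [0.5293, -0.1095, 0.165]
tcp_rot: [[0.258, 0.966, -0.002], [0.966, -0.258, 0.0], [-0.0, -0.002, -1.0]]
wrist_force: [0.2, 0.6, 0.0]
gripper_width: 0.0296
gripper_force: 30.2
time: 16.82
tool_pos: [0.6188, -0.2514, 0.1663]
tcp_rot: [[0.127, 0.992, 0.0], [0.992, -0.127, 0.0], [0.0, 0.0, -1.0]]
wrist_force: [-0.2, -0.3, -0.4]
gripper_width: 0.0297
gripper_force: 30.3
t 16.82 tcp [ 618.8 -251.4  166.3] psi -7.3 tilt [0. 0.] w 0.0297 q [ -2.  36.  31.  91. -21.  59.  28.] F [-0.2 -0.3 -0.4]
618.6,-252.5,53,-7.4 travel [-0.008 -0.001  0.755] angular [ 0.0001 -0.0001  0.0005]
```

```bash
python3 -m crank '[{"travel":[0,0,0.25],"angular":[0,0,0],"gripper":-1},{"travel":[-0.006,0,0.55],"angular":[0,0,0],"gripper":-1},{"travel":[-0.006,0,0.7],"angular":[0,0,0],"gripper":-1},{"travel":[-0.006,0,0.74],"angular":[0,0,0],"gripper":-1},{"travel":[-0.006,0,0.757],"angular":[0,0,0],"gripper":-1},{"travel":[-0.006,0,0.757],"angular":[0,0,0],"gripper":-1}]'
python3 -m crank '[{"travel":[0,0,0],"angular":[0,0,0],"gripper":0.3},{"travel":[0,0,0],"angular":[0,0,0],"gripper":0.3},{"travel":[0,0,0],"angular":[0,0,0],"gripper":0.3},{"travel":[0,0,-0.15],"angular":[0,0,0],"gripper":0.3},{"travel":[0,0,-0.5],"angular":[0,0,0],"gripper":0.3},{"travel":[0,0,-0.75],"angular":[0,0,0],"gripper":0.3},{"travel":[0,0,-0.75],"angular":[0,0,0],"gripper":0.3},{"travel":[0,0,-0.75],"angular":[0,0,0],"gripper":0.3}]'
python3 plan.py 520,-200,164,-7.4 424.5,-144.2,140,-7.4 424.5,-144.2,54,-7.4
```

```text
time: 17.58
tool_pos: [0.6192, -0.2538, 0.0537]
tcp_rot: [[0.128, 0.992, 0.002], [0.992, -0.128, -0.001], [-0.0, 0.002, -1.0]]
wrist_force: [-0.1, 0.2, -0.2]
gripper_width: 0.0297
gripper_force: 30.3
time: 18.58
tool_pos: [0.6186, -0.2534, 0.1656]
tcp_rot: [[0.128, 0.992, 0.001], [0.992, -0.128, 0.0], [0.0, 0.001, -1.0]]
wrist_force: [0.2, 0.3, 0.9]
gripper_width: 0.0553
gripper_force: 0.0
t 18.57 tcp [ 618.6 -253.4  165.6] psi -7.4 tilt [0.001 0.   ] w 0.0553 q [ -2.  36.  31.  91. -21.  59.  28.] F [0.2 0.3 0.9]
520,-200,164,-7.4 travel [ 0.269 -0.697  0.01 ] angular [ 0.0002 -0.      0.0001] 
424.5,-144.2,140,-7.4 travel [ 0.287 -0.679  0.16 ] angular [0. 0. 0.] 
424.5,-144.2,54,-7.4 travel [0.    0.    0.573] angular [0. 0. 0.]
```

```bash
python3 -m crank '[{"travel":[0.13,-0.35,0],"angular":[0,0,0],"gripper":0.3},{"travel":[0.27,-0.7,0.01],"angular":[0,0,0],"gripper":0.3},{"travel":[0.27,-0.7,0.01],"angular":[0,0,0],"gripper":0.3},{"travel":[0.27,-0.7,0.01],"angular":[0,0,0],"gripper":0.3}]'
python3 -m crank '[{"travel":[0.14,-0.34,0.05],"angular":[0,0,0],"gripper":0.3},{"travel":[0.287,-0.68,0.1],"angular":[0,0,0],"gripper":0.3},{"travel":[0.287,-0.68,0.16],"angular":[0,0,0],"gripper":0.3},{"travel":[0.287,-0.68,0.16],"angular":[0,0,0],"gripper":0.3},{"travel":[0.287,-0.68,0.16],"angular":[0,0,0],"gripper":0.3}]'
python3 plan.py 424.5,-144.2,54,-7.4
python3 - <<'E'
from station import r
from h import *
c=r.camera("top");np.savez("top3.npz",**c);w=r.camera("wrist")["pixels"]
cv2.imwrite("pics/w5.png",np.hstack([cv2.resize(w,(400,300)),cv2.resize(c["pixels"][165:255,340:460],(400,300),interpolation=2)]))
E
```

```text
time: 19.08
tool_pos: [0.5201, -0.1998, 0.1635]
tcp_rot: [[0.128, 0.992, 0.0], [0.992, -0.128, -0.0], [-0.0, 0.0, -1.0]]
wrist_force: [-0.0, -1.3, -0.3]
gripper_width: 0.0558
gripper_force: 0.0
time: 19.7
tool_pos: [0.4252, -0.145, 0.1397]
tcp_rot: [[0.129, 0.992, 0.0], [0.992, -0.129, -0.001], [-0.001, 0.001, -1.0]]
wrist_force: [0.9, -0.7, -0.2]
gripper_width: 0.0555
gripper_force: 0.0
t 19.70 tcp [ 425.2 -145.   139.7] psi -7.4 tilt [ 0.    -0.001] w 0.0555 q [-15.  17.  35. 123. -14.  43.  21.] F [ 0.9 -0.7 -0.2]
424.5,-144.2,54,-7.4 travel [ 0.005 -0.006  0.571] angular [ 0.0002  0.0003 -0.0001]
```

View pics/w5.png

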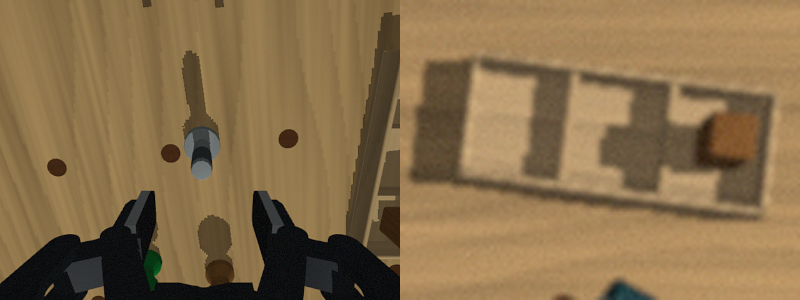

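The bolt (202,165) is centred between the fingers, and the foot stands in the tray's right cell. Gripping the bolt now.

```bash
python3 -m crank '[{"travel":[0.005,0,0.25],"angular":[0,0,0],"gripper":0.3},{"travel":[0.005,-0.005,0.5],"angular":[0,0,0],"gripper":0.3},{"travel":[0.005,-0.005,0.57],"angular":[0,0,0],"gripper":0.3},{"travel":[0.005,-0.005,0.57],"angular":[0,0,0],"gripper":0.3},{"travel":[0.005,-0.005,0.57],"angular":[0,0,0],"gripper":-1},{"travel":[0.005,-0.005,0.57],"angular":[0,0,0],"gripper":-1},{"travel":[0.005,-0.005,0.57],"angular":[0,0,0],"gripper":-1},{"travel":[0.005,-0.005,0.57],"angular":[0,0,0],"gripper":-1},{"travel":[0.005,-0.005,0.57],"angular":[0,0,0],"gripper":-1},{"travel":[0.005,-0.005,0.57],"angular":[0,0,0],"gripper":-1}]' 40
python3 -m crank '[{"travel":[0,0,-0.15],"angular":[0,0,0],"gripper":-1},{"travel":[0,0,-0.45],"angular":[0,0,0],"gripper":-1},{"travel":[0,0,-0.7],"angular":[0,0,0],"gripper":-1},{"travel":[0,0,-0.7],"angular":[0,0,0],"gripper":-1},{"travel":[0,0,-0.7],"angular":[0,0,0],"gripper":-1}]'
python3 plan.py 530,-130,160,-7.4 635.8,-120.3,160,-7.4 635.8,-120.3,60,-7.4
```

```text
time: 21.05
tool_pos: [0.424, -0.1433, 0.0548]
tcp_rot: [[0.128, 0.992, 0.001], [0.992, -0.128, 0.0], [0.0, 0.001, -1.0]]
wrist_force: [-1.8, 1.7, 10.8]
gripper_width: 0.0151
gripper_force: 39.1
time: 21.68
tool_pos: [0.4232, -0.1429, 0.1586]
tcp_rot: [[0.128, 0.992, -0.0], [0.992, -0.128, 0.0], [0.0, -0.0, -1.0]]
wrist_force: [-0.1, -0.6, -2.3]
gripper_width: 0.0151
gripper_force: 39.6
t 21.68 tcp [ 423.2 -142.9  158.6] psi -7.4 tilt [-0.  0.] w 0.0151 q [-17.  15.  37. 123. -13.  46.  20.] F [-0.1 -0.6 -2.3]
530,-130,160,-7.4 travel [ 0.176  0.695 -0.009] angular [-0.     -0.0001  0.0003] 
635.8,-120.3,160,-7.4 travel [0.155 0.691 0.   ] angular [0. 0. 0.] 
635.8,-120.3,60,-7.4 travel [0.    0.    0.667] angular [0. 0. 0.]
```

```bash
python3 -m crank '[{"travel":[0.06,0.25,0],"angular":[0,0,0],"gripper":-1},{"travel":[0.12,0.48,0],"angular":[0,0,0],"gripper":-1},{"travel":[0.176,0.695,0],"angular":[0,0,0],"gripper":-1},{"travel":[0.176,0.695,0],"angular":[0,0,0],"gripper":-1},{"travel":[0.176,0.695,0],"angular":[0,0,0],"gripper":-1}]'
python3 -m crank '[{"travel":[0.06,0.25,0],"angular":[0,0,0],"gripper":-1},{"travel":[0.11,0.48,0],"angular":[0,0,0],"gripper":-1},{"travel":[0.155,0.69,0],"angular":[0,0,0],"gripper":-1},{"travel":[0.155,0.69,0],"angular":[0,0,0],"gripper":-1},{"travel":[0.155,0.69,0],"angular":[0,0,0],"gripper":-1},{"travel":[0.155,0.69,0],"angular":[0,0,0],"gripper":-1}]'
python3 plan.py 635.8,-120.3,61,-7.4
python3 - <<'E'
from station import r
from h import *
c=r.camera("scene")["pixels"];cv2.imwrite("pics/s6.png",cv2.resize(c[150:390,170:490],(640,480),interpolation=2))
E
```

```text
time: 22.3
tool_pos: [0.5291, -0.1307, 0.1578]
tcp_rot: [[0.129, 0.992, -0.002], [0.992, -0.129, -0.0], [-0.0, -0.002, -1.0]]
wrist_force: [0.9, -0.8, -2.2]
gripper_width: 0.0149
gripper_force: 39.6
time: 23.05
tool_pos: [0.635, -0.121, 0.159]
tcp_rot: [[0.129, 0.992, -0.0], [0.992, -0.129, 0.0], [0.0, -0.0, -1.0]]
wrist_force: [-0.2, 0.0, -2.3]
gripper_width: 0.0153
gripper_force: 39.8
t 23.05 tcp [ 635. -121.  159.] psi -7.4 tilt [-0.  0.] w 0.0153 q [-14.  35.  32.  95. -21.  57.  17.] F [-0.2  0.  -2.3]
635.8,-120.3,61,-7.4 travel [0.005 0.005 0.653] angular [-0.0001 -0.     -0.0001]
```

View pics/s6.png

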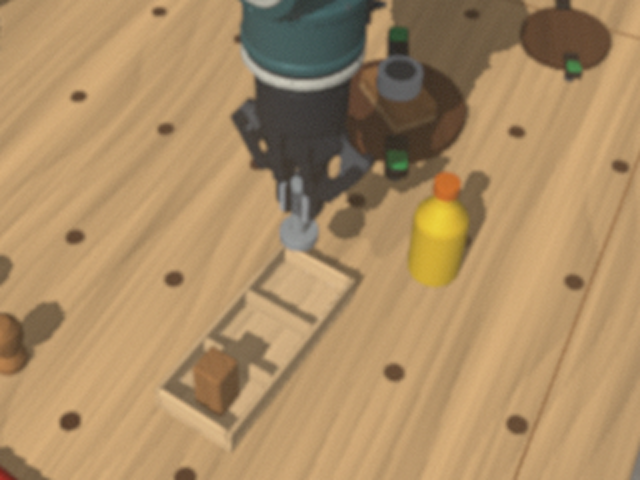

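The bolt hangs straight, and the foot is upright in the right cell. Lowering the bolt.

```bash
python3 -m crank '[{"travel":[0.005,0.005,0.2],"angular":[0,0,0],"gripper":-1},{"travel":[0.005,0.005,0.45],"angular":[0,0,0],"gripper":-1},{"travel":[0.005,0.005,0.6],"angular":[0,0,0],"gripper":-1},{"travel":[0.005,0.005,0.64],"angular":[0,0,0],"gripper":-1},{"travel":[0.005,0.005,0.655],"angular":[0,0,0],"gripper":-1},{"travel":[0.005,0.005,0.655],"angular":[0,0,0],"gripper":-1}]'
python3 -m crank '[{"travel":[0,0,0],"angular":[0,0,0],"gripper":0},{"travel":[0,0,0],"angular":[0,0,0],"gripper":0.3},{"travel":[0,0,0],"angular":[0,0,0],"gripper":0.3},{"travel":[0,0,0],"angular":[0,0,0],"gripper":0.3},{"travel":[0,0,-0.15],"angular":[0,0,0],"gripper":0.3},{"travel":[0,0,-0.5],"angular":[0,0,0],"gripper":0.3},{"travel":[0,0,-0.66],"angular":[0,0,0],"gripper":0.3},{"travel":[0,0,-0.66],"angular":[0,0,0],"gripper":0.3},{"travel":[0,0,-0.66],"angular":[0,0,0],"gripper":0.3}]'
python3 plan.py 530,-220,160,-7.4 424.7,-303.3,130,-7.4 424.7,-303.3,46,-7.4
```

```text
time: 23.85
tool_pos: [0.6371, -0.1202, 0.0617]
tcp_rot: [[0.128, 0.992, 0.001], [0.992, -0.128, -0.0], [-0.0, 0.001, -1.0]]
wrist_force: [0.1, -0.0, -0.8]
gripper_width: 0.0147
gripper_force: 39.9
time: 24.98
tool_pos: [0.6365, -0.1199, 0.16]
tcp_rot: [[0.128, 0.992, 0.0], [0.992, -0.128, 0.0], [0.0, 0.0, -1.0]]
wrist_force: [0.2, 0.6, -0.6]
gripper_width: 0.0555
gripper_force: 0.0
t 24.98 tcp [ 636.5 -119.9  160. ] psi -7.4 tilt [0. 0.] w 0.0555 q [-14.  35.  32.  94. -21.  57.  17.] F [ 0.2  0.6 -0.6]
530,-220,160,-7.4 travel [-0.753 -0.619 -0.   ] angular [ 0.     -0.      0.0001] 
424.7,-303.3,130,-7.4 travel [-0.641 -0.625  0.2  ] angular [0. 0. 0.] 
424.7,-303.3,46,-7.4 travel [0.   0.   0.56] angular [0. 0. 0.]
```

```bash
python3 -m crank '[{"travel":[-0.37,-0.31,0],"angular":[0,0,0],"gripper":0.3},{"travel":[-0.753,-0.619,0],"angular":[0,0,0],"gripper":0.3},{"travel":[-0.753,-0.619,0],"angular":[0,0,0],"gripper":0.3},{"travel":[-0.753,-0.619,0],"angular":[0,0,0],"gripper":0.3},{"travel":[-0.753,-0.619,0],"angular":[0,0,0],"gripper":0.3}]'
python3 -m crank '[{"travel":[-0.32,-0.31,0.1],"angular":[0,0,0],"gripper":0.3},{"travel":[-0.64,-0.625,0.2],"angular":[0,0,0],"gripper":0.3},{"travel":[-0.64,-0.625,0.2],"angular":[0,0,0],"gripper":0.3},{"travel":[-0.64,-0.625,0.2],"angular":[0,0,0],"gripper":0.3},{"travel":[-0.64,-0.625,0.2],"angular":[0,0,0],"gripper":0.3}]'
python3 plan.py 424.7,-303.3,46,-7.4
python3 - <<'E'
from station import r
from h import *
c=r.camera("scene")["pixels"];w=r.camera("wrist")["pixels"]
cv2.imwrite("pics/w7.png",np.hstack([cv2.resize(w,(400,300)),cv2.resize(c[225:375,240:440],(400,300),interpolation=2)]))
E
```

```text
time: 25.6
tool_pos: [0.531, -0.219, 0.1594]
tcp_rot: [[0.127, 0.992, -0.0], [0.992, -0.127, 0.0], [0.0, -0.0, -1.0]]
wrist_force: [1.0, 1.0, -0.4]
gripper_width: 0.0555
gripper_force: 0.0
time: 26.22
tool_pos: [0.4265, -0.3022, 0.1298]
tcp_rot: [[0.126, 0.992, 0.0], [0.992, -0.126, -0.0], [0.0, 0.0, -1.0]]
wrist_force: [0.8, -0.4, 0.2]
gripper_width: 0.0553
gripper_force: 0.0
t 26.23 tcp [ 426.5 -302.2  129.8] psi -7.2 tilt [ 0. -0.] w 0.0553 q [  4.  26.  34. 114. -20.  46.  43.] F [ 0.8 -0.4  0.2]
424.7,-303.3,46,-7.4 travel [-0.009 -0.011  0.559] angular [ 0.0002 -0.      0.0009]
```

View pics/w7.png

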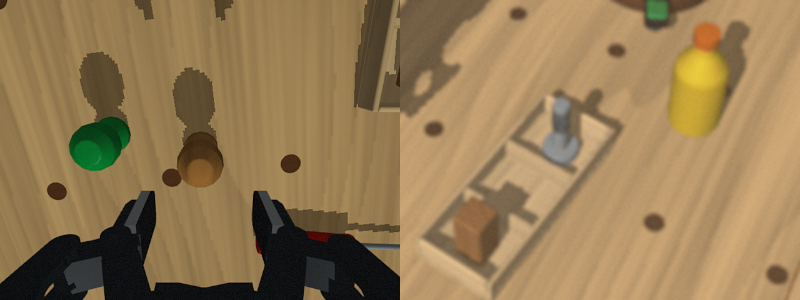

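The brown knob (201,160) is centred between the fingers, and the bolt stands upright in the left cell. Gripping the knob.

```bash
python3 -m crank '[{"travel":[0,-0.005,0.25],"angular":[0,0,0],"gripper":0.3},{"travel":[0,-0.005,0.5],"angular":[0,0,0],"gripper":0.3},{"travel":[0,-0.005,0.555],"angular":[0,0,0],"gripper":0.3},{"travel":[0,-0.005,0.555],"angular":[0,0,0],"gripper":0.3},{"travel":[0,-0.005,0.555],"angular":[0,0,0],"gripper":-1},{"travel":[0,-0.005,0.555],"angular":[0,0,0],"gripper":-1},{"travel":[0,-0.005,0.555],"angular":[0,0,0],"gripper":-1},{"travel":[0,-0.005,0.555],"angular":[0,0,0],"gripper":-1},{"travel":[0,-0.005,0.555],"angular":[0,0,0],"gripper":-1}]' 35
python3 -m crank '[{"travel":[0,0,-0.15],"angular":[0,0,0],"gripper":-1},{"travel":[0,0,-0.45],"angular":[0,0,0],"gripper":-1},{"travel":[0,0,-0.8],"angular":[0,0,0],"gripper":-1},{"travel":[0,0,-0.8],"angular":[0,0,0],"gripper":-1},{"travel":[0,0,-0.8],"angular":[0,0,0],"gripper":-1}]'
python3 plan.py 525,-243,166,-7.4 627.2,-186.4,166,-7.4 627.2,-186.4,53,-7.4
```

```text
time: 27.45
tool_pos: [0.4247, -0.3036, 0.0479]
tcp_rot: [[0.128, 0.992, 0.002], [0.992, -0.128, -0.001], [-0.001, 0.002, -1.0]]
wrist_force: [-1.1, 0.3, 7.5]
gripper_width: 0.0371
gripper_force: 34.2
time: 28.08
tool_pos: [0.4242, -0.3029, 0.1668]
tcp_rot: [[0.128, 0.992, 0.001], [0.992, -0.128, 0.0], [0.0, 0.001, -1.0]]
wrist_force: [0.8, 0.1, -0.9]
gripper_width: 0.0368
gripper_force: 35.3
t 28.07 tcp [ 424.2 -302.9  166.8] psi -7.4 tilt [0.001 0.   ] w 0.0368 q [  2.  23.  37. 113. -18.  50.  41.] F [ 0.8  0.1 -0.9]
525,-243,166,-7.4 travel [0.482 0.616 0.006] angular [ 0.0003 -0.0001  0.0003] 
627.2,-186.4,166,-7.4 travel [0.462 0.627 0.   ] angular [0. 0. 0.] 
627.2,-186.4,53,-7.4 travel [0.    0.    0.753] angular [0. 0. 0.]
```

```bash
python3 -m crank '[{"travel":[0.17,0.22,0],"angular":[0,0,0],"gripper":-1},{"travel":[0.33,0.43,0],"angular":[0,0,0],"gripper":-1},{"travel":[0.482,0.616,0],"angular":[0,0,0],"gripper":-1},{"travel":[0.482,0.616,0],"angular":[0,0,0],"gripper":-1},{"travel":[0.482,0.616,0],"angular":[0,0,0],"gripper":-1}]'
python3 -m crank '[{"travel":[0.17,0.22,0],"angular":[0,0,0],"gripper":-1},{"travel":[0.33,0.43,0],"angular":[0,0,0],"gripper":-1},{"travel":[0.462,0.627,0],"angular":[0,0,0],"gripper":-1},{"travel":[0.462,0.627,0],"angular":[0,0,0],"gripper":-1},{"travel":[0.462,0.627,0],"angular":[0,0,0],"gripper":-1},{"travel":[0.462,0.627,0],"angular":[0,0,0],"gripper":-1}]'
python3 plan.py 627.2,-186.4,54,-7.4
python3 - <<'E'
from station import r
from h import *
c=r.camera("scene")["pixels"];cv2.imwrite("pics/s8.png",cv2.resize(c[200:380,210:450],(640,480),interpolation=2))
E
```

```text
time: 28.7
tool_pos: [0.524, -0.2437, 0.1656]
tcp_rot: [[0.129, 0.992, -0.002], [0.992, -0.129, 0.0], [-0.0, -0.002, -1.0]]
wrist_force: [-0.8, -0.6, -0.2]
gripper_width: 0.0369
gripper_force: 35.3
time: 29.45
tool_pos: [0.6262, -0.1878, 0.1666]
tcp_rot: [[0.13, 0.991, -0.0], [0.991, -0.13, -0.0], [-0.0, -0.0, -1.0]]
wrist_force: [0.1, 0.1, 0.1]
gripper_width: 0.037
gripper_force: 35.3
t 29.45 tcp [ 626.2 -187.8  166.6] psi -7.5 tilt [-0. -0.] w 0.0370 q [ -9.  35.  33.  93. -21.  58.  23.] F [0.1 0.1 0.1]
627.2,-186.4,54,-7.4 travel [0.011 0.006 0.75 ] angular [-0.0001  0.0001 -0.0004]
```

View pics/s8.png

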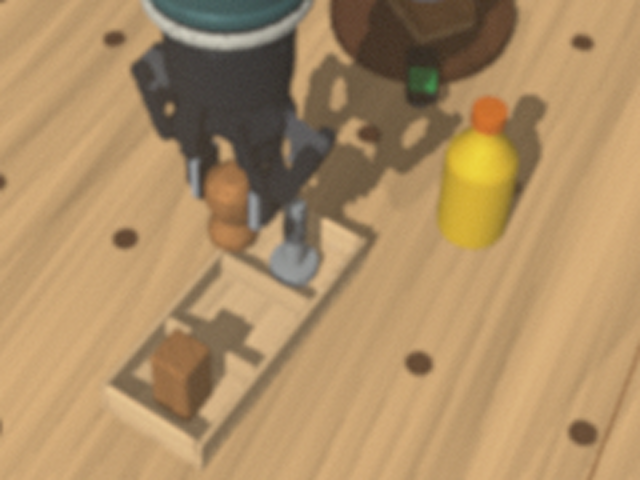

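The knob hangs straight above the middle cell. Lowering and releasing it, then retreating.

```bash
python3 -m crank '[{"travel":[0.005,0.003,0.25],"angular":[0,0,0],"gripper":-1},{"travel":[0.005,0.003,0.55],"angular":[0,0,0],"gripper":-1},{"travel":[0.005,0.003,0.7],"angular":[0,0,0],"gripper":-1},{"travel":[0.005,0.003,0.74],"angular":[0,0,0],"gripper":-1},{"travel":[0.005,0.003,0.755],"angular":[0,0,0],"gripper":-1},{"travel":[0.005,0.003,0.755],"angular":[0,0,0],"gripper":-1}]'
python3 -m crank '[{"travel":[0,0,0],"angular":[0,0,0],"gripper":0},{"travel":[0,0,0],"angular":[0,0,0],"gripper":0.3},{"travel":[0,0,0],"angular":[0,0,0],"gripper":0.3},{"travel":[0,0,0],"angular":[0,0,0],"gripper":0.3},{"travel":[0,0,-0.15],"angular":[0,0,0],"gripper":0.3},{"travel":[0,0,-0.5],"angular":[0,0,0],"gripper":0.3},{"travel":[0,0,-0.9],"angular":[0,0,0],"gripper":0.3},{"travel":[0,0,-0.9],"angular":[0,0,0],"gripper":0.3},{"travel":[0,0,-0.9],"angular":[0,0,0],"gripper":0.3}]'
python3 -m crank '[{"travel":[-0.3,-0.4,0],"angular":[0,0,0],"gripper":0.3},{"travel":[-0.6,-0.9,0],"angular":[0,0,0],"gripper":0.3},{"travel":[-0.6,-1,0],"angular":[0,0,0],"gripper":0.3},{"travel":[-0.6,-1,0],"angular":[0,0,0],"gripper":0.3},{"travel":[-0.6,-1,0],"angular":[0,0,0],"gripper":0.3},{"travel":[-0.6,-1,0],"angular":[0,0,0],"gripper":0.3}]'
python3 - <<'E'
from station import r
from h import *
c=r.camera("top");np.savez("top9.npz",**c);s=r.camera("scene")["pixels"]
W=cloud(c)
def rg(n,box,z0,z1):
    x0,y0,x1,y1=box;B=np.zeros((480,640),bool);B[y0:y1,x0:x1]=1
    P=W[B&(W[...,2]>z0)&(W[...,2]<z1)];p=np.ascontiguousarray(P[:,:2]*1000,dtype=np.float32)
    if len(p)>5: print(n,len(p),"z %.4f"%np.median(P[:,2]),np.round(p.mean(0),1),np.round(cv2.minEnclosingCircle(p)[0],1),[np.round(k,1) for k in cv2.minAreaRect(p)])
    return p.mean(0) if len(p) else np.zeros(2)
T=np.array([627.2,-186.4]);a=np.radians(-7.4);Rt=np.array([[np.cos(a),-np.sin(a)],[np.sin(a),np.cos(a)]])
for n,b,z0,z1 in [("bolt",(350,175,393,235),.07,.09),("knob",(385,175,425,235),.052,.075),("foot",(415,175,460,240),.055,.075)]:
    print(n,"in tray",np.round((rg(n,b,z0,z1)-T)@Rt,1))
rg("tin",(200,175,290,245),.063,.078)
rg("glue",(310,130,350,175),.05,.15);rg("tape",(100,210,140,260),.05,.08)
cv2.imwrite("pics/fin.png",np.hstack([cv2.resize(c["pixels"][150:270,190:460],(450,200),interpolation=2).repeat(2,0)[:400],cv2.resize(s[140:380,240:450],(350,400),interpolation=2)]))
E
```

```text
time: 30.25
tool_pos: [0.6282, -0.1863, 0.0544]
tcp_rot: [[0.128, 0.992, 0.002], [0.992, -0.128, -0.0], [-0.0, 0.002, -1.0]]
wrist_force: [-0.2, -0.8, -0.5]
gripper_width: 0.0369
gripper_force: 35.3
time: 31.38
tool_pos: [0.6276, -0.1859, 0.1892]
tcp_rot: [[0.128, 0.992, 0.001], [0.992, -0.128, 0.0], [0.0, 0.001, -1.0]]
wrist_force: [0.3, 0.2, -0.2]
gripper_width: 0.0557
gripper_force: 0.0
time: 32.12
tool_pos: [0.468, -0.2556, 0.1879]
tcp_rot: [[0.127, 0.992, -0.001], [0.992, -0.127, -0.0], [-0.0, -0.001, -1.0]]
wrist_force: [0.8, 0.3, 1.0]
gripper_width: 0.0553
gripper_force: 0.0
bolt 49 z 0.0805 [ 637.3 -121.6] [ 637.6 -121.6] [array([ 637.3, -121.5]), array([14.1, 15.2]), np.float64(19.1)]
bolt in tray [ 1.6 65.6]
knob 236 z 0.0633 [ 626.5 -185.6] [ 627.2 -186.7] [array([ 627.2, -186.1]), array([35. , 35.8]), np.float64(3.8)]
knob in tray [-0.8  0.7]
foot 220 z 0.0649 [ 620.2 -250.3] [ 623.5 -235.1] [array([ 622.5, -234.7]), array([69. , 30.2]), np.float64(83.0)]
foot in tray [  1.3 -64.3]
tin 445 z 0.0700 [616.5 168.8] [617.2 169.2] [array([616.6, 168.9]), array([49.8, 49.1]), np.float64(11.9)]
glue 541 z 0.0922 [730.4 -19.1] [737.  -19.5] [array([737.2, -20.3]), array([52.5, 51.5]), np.float64(0.1)]
tape 410 z 0.0586 [553.5 437.8] [554.3 439.3] [array([554.1, 438.7]), array([33.5, 62. ]), np.float64(80.6)]
```

View pics/fin.png

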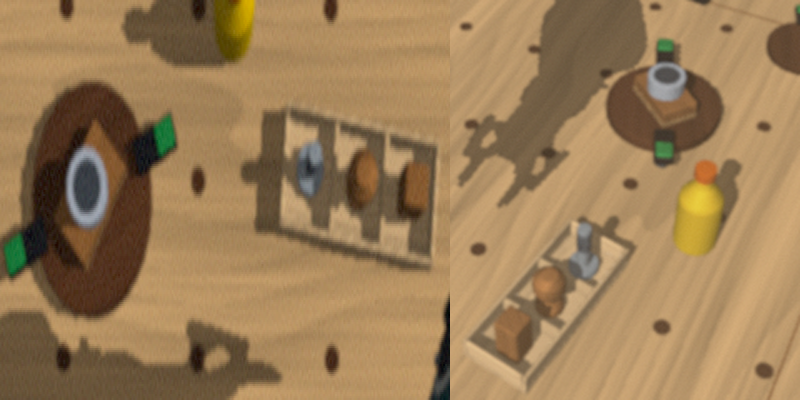

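All three parts stand within 3 mm of their cell centres. The block and tin sit flat on the lid, and the glue and tape haven't moved. Handing in.

```bash
python3 -c "
from station import r
print(r.hand_in())"
```

```text
the job is handed in; nothing more can be done
None
```

I handed the job in after about 32 s on the robot clock: the bolt, knob and foot stand in the left, middle and right cells, and the sanding block lies on the lid with the wax tin on top. The last images showed everything in place and the glue bottle and tape measure unmoved. I didn't re-measure the screwdriver, and `hand_in()` gave no verdict.

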